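# Unload the part-used cartridge from a ratchet sealant gun

### The job

Unload the part-used cartridge from the sealant gun in the vice: flip the red-knobbed pawl right over to the rear so that it stays clear of the toothed rod, then draw the rod fully back by its upturned end. Lift the cartridge straight up out of the cradle and lay it gently in the aluminium tray. Leave the pawl flipped and the rod back, and do not disturb the other things on the worktop.

Things in the scene. Friction and masses are not known exactly. Their poses are not given: they have to be found in the camera images.
- gun: Blue cradle-type sealant gun, its black grip clamped in a small dark bench vice on a plywood board (235 x 100 mm); all fixed. Origin on the worktop below mid-cradle; x points along the barrel to the nozzle (forward), y left, z up. The gun's axis (centre line of rod and cartridge) is level at z = 170 mm. Vice (70 mm wide, up to z = 92 mm) and board lie between x = -55 and -293 mm.
- gun_front (a point): On the gun's axis in the front plate (4 mm thick, 113 mm forward of mid-cradle): a U, 56 mm wide, open at the top; its arms, 26 mm apart, hold the nozzle between them and rise to 17 mm above the axis, so the cartridge must rise 25 mm or more to clear. From here back to the rear plate two 8 mm rails carry the cartridge, 19 mm each side of the axis, all of them 18 mm or more below it.
- gun_rear (a point): On the gun's axis in the round rear plate (radius 29 mm, 4 mm thick, 127 mm behind mid-cradle). Behind it the frame and the pawl's cheeks, 30 mm wide, reach back to 189 mm behind mid-cradle and up to 32 mm above the axis.
- pawl (a joint): Ratchet pawl, a steel lever on a cross pin 178 mm behind mid-cradle and 26 mm above the gun's axis. -0.1 to 0.25 rad: tip in the rod's teeth, the rod goes only forward. Grows as the knob swings up, over and backward, to the stop at 1.6 rad. Weighted by its knob: past about 0.5 rad it falls over to the stop and stays, before that it falls back into the teeth. Needs under 2 N at the knob.
- pawl_knob (a point): Centre of the pawl's red ball knob, 18 mm in diameter, 34 mm from the pin. Engaged: 14 mm forward of the pin, 57 mm above the gun's axis. Flipped: 31 mm behind the pin, 39 mm above the axis. Nothing else near it is higher than 32 mm above the axis, so a fingertip coming from above on its forward side can push it backward (the gun's -x) and over.
- rod (a joint): Travel of the toothed rod backward (the gun's -x) in m: 0 = furthest forward, 0.125 = at its rear stop, fully back. Drag 4 to 6 N. Starts at 0.005 to 0.04, its plunger (34 mm disc) 75 to 110 mm inside the cartridge's hollow tail; the cartridge lifts only when the plunger is out, from about 0.116 on. With the pawl in, the rod gives at most 12 mm backward, then locks.
- rod_pull (a point): Point on the rod's upturned rear end, an upright steel pin 9 mm thick; the point is on its centre line, 36 mm above the gun's axis; the pin's top is 60 mm above the axis. It is 284 mm + rod behind mid-cradle. The rod is 10 mm wide, its teeth reach 10 mm above the axis. In front of the pin there are over 60 mm free to the flipped knob: a shut gripper fits there and can draw the pin back.
- cartridge: White cartridge with a green band in the cradle: tube 50 mm in diameter, 214 mm long, plus 55 mm of nozzle; 0.2 to 0.4 kg. Origin on its centre line at mid-tube, on the gun's axis above the gun's origin; x points to the nozzle (its roll about x may vary). Centre of mass about 35 mm from the origin towards the nozzle: grasp there, across the 50 mm. It can slide a little along the cradle.
- cartridge_nose (a point): Tip of the cartridge's nozzle, on its centre line, 165 mm forward of its origin.
- cartridge_tail (a point): Centre of the cartridge's open tail end, 108 mm behind its origin.
- tray: Shallow loose aluminium drip tray near the robot, 160 (x) x 340 (y) x 24 mm high, walls and floor 3 mm. Origin at the centre of its underside, z up. The cartridge (273 mm overall) fits in it along the tray's y, either way round; lying in it, its centre line is 28 mm above the worktop.
- new_cartridge: Bystander: fresh cartridge with a dark band and black nozzle, standing on its tail, 50 mm in diameter, 273 mm tall. Origin at its foot.
- tape_roll: Bystander: roll of blue masking tape, 104 mm in diameter, 24 mm high.
- spatula: Bystander: spatula, 210 mm long, lying flat.
- screwdriver: Bystander: screwdriver with an orange handle, 200 mm long, lying flat.
- spray_cleaner: Bystander: green bottle of cleaner, 64 mm in diameter, 190 mm tall. Origin at its foot.
- mug: Bystander: white mug, 82 mm in diameter, 92 mm tall.
- sample_tile: Bystander: loose ceramic sample tile, 100 x 100 x 12 mm.

How it is judged:
By the outcome, as a careful person would: the job done as asked, in the order asked, and still so for the second after the job is handed in, with the robot touching nothing.
It also fails if it takes over 64 s, if anything falls off the work surface, if the arm or the gripper's body presses on something with over 40 N, if the wrist force passes 120 N, or if a joint passes its speed limit or range.

### The arm

A 7-joint arm with a two-finger parallel gripper is mounted at the origin on the work surface. World frame = base frame: x ahead of the robot, y to its left, z up, the work surface at z = 0. Lengths are in m, angles in degrees, forces in N, time in s.
With the tool pointing down it reaches from about 0.425 to 0.875 m from the base axis. Payload 4.7 kg.
Tool frame: the origin (TCP) lies on the centre line of the jaws, within the pads' length; the fingertips stand 25 mm ahead of it and the grasp point (between the pads) lies 6 mm ahead of it; z points along the fingers, x is the direction in which the jaws open and shut, and the axes are right-handed (so a half turn about z gives the same grasp; the last joint's range is limited). The gripper opens to 85 mm and grips with 20 to 120 N. Pads are 22 mm wide; open, the fingers measure 114 mm over their backs; the gripper's body (76 mm by 85 mm) begins 54 mm behind the grasp point. The pads swing forward as they close: fully open they stand 13 mm farther back than shut.
Start: joints at [-65.942, 18.392, -4.016, 83.108, 1.295, 78.541, -3.26], TCP at [0.257, 0.597, 0.256] pointing down, gripper open.
Joint ranges: [-163.93, 163.93], [-17.29, 119.83], [-79.2, 71.16], [3.27, 140.29], [-89.18, 269.18], [5.43, 117.66], [-154.24, 154.24]. Speed limits (degrees/s): [147.25, 147.25, 180, 180, 180, 180, 180].

### API

Orientations are given as a 3x3 rotation matrix whose columns are the frame's x, y, z axes.
In Python, from station import observe, snapshot, calibration, finish_job gives the robot as it stands.
- The arm moves only by the tool play_rows, never from a script. Its argument "moves" is one flat list of numbers, 5 for each row, row after row: the opening, from 0 (shut) to 1 (fully open), then the shift along the tool's x, y, z in m, then the turn about the tool's z in rad. In form: [gripper, tx, ty, tz, yaw, gripper, tx, ty, tz, yaw, ...]. A call has 1 to 20 rows; each row is the pose to reach, as a shift and turn from the pose commanded when the call began, along the tool's axes at that moment; what a row does not reach only later rows make up. A row lasts 1/10 s, in which the tool goes at most 50 mm and 8.59 degrees, less where a joint would pass 70% of its speed; a pose out of reach is approached as far as the arm can. A call with a gripper value outside its range is refused whole. The fingers move at their own pace and stop on an object; "grip_force" is the grip in N (left out, the last holds). Time passes only in rows, so rows that repeat a pose let the fingers close. It gives the time, the measured TCP pose, the force and the opening at its end, in the units of the state.
- observe(): the state, without advancing time (a new reading comes with each control period).
- snapshot(name): name is "side" or "top"; returns (picture, depth): 480x640x3 uint8, red, green, blue; 480x640 float32, m along the optical axis (not along the pixel's ray), 0 where there is no reading.
- calibration(name): a dict with "fx", "fy", "cx", "cy" (pixels), "origin" and "orientation" of the camera in the world. Camera axes: x right, y down, z forward; pixel columns grow to the right and rows downward; lengths in m; the calibration is good to about 2 mm. A picture is of the moment at which its call begins. calibration takes no time and is no camera call.
- finish_job(): hands the job in, once; it reports no verdict.
The state is a dict: "t": time; "q": joint angles; "dq": joint speeds; "joint_efforts": joint torques, N m; "ee_pos": TCP position; "tcp_rot": TCP orientation; "force": force on the tool from outside, world axes, zero at the start; "moment": the same for the moment, N m; "opening": finger opening in m.
Only numpy, scipy, OpenCV 4.12 (cv2) and the standard library are available. Lean on these libraries where they do the work, as an engineer would, in place of code of your own. Each camera call takes 0.05 s, during which the arm holds its last target. There are 200 camera calls.

## Working session

There is one attempt and no reset: what is moved stays moved. The work goes in short steps, Python scripts to look and compute and a tool call to move; the robot and the scene stay as the last step left them, time stands still between calls to the robot, and variables do not carry over. Pictures are saved under pics/ and viewed, about 8 in all and at most 12, crops included, and the job is handed in when it is done.

Besides the shell and the picture viewer there is one more tool, called after "Emit:" by a JSON object that holds its "name" and its "arguments". play_rows: Moves the arm, as the interface text tells. Its arguments: {"type":"object","properties":{"moves":{"type":"array","items":{"type":"number"}},"grip_force":{"type":"number"}},"required":["moves"]}

```bash
ls; mkdir -p pics
cat > h.py <<'E'
import numpy as np, cv2
from station import observe, snapshot, calibration, finish_job
def cloud(name):
    p,d=snapshot(name); c=calibration(name)
    v,u=np.mgrid[:480,:640]
    P=np.stack([(u-c['cx'])/c['fx']*d,(v-c['cy'])/c['fy']*d,d],-1)
    W=P@np.array(c['orientation']).T+np.array(c['origin'])
    W[d==0]=np.nan
    return p,d,W
def save(n,p,s=1): cv2.imwrite('pics/'+n+'.png',cv2.resize(p[:,:,::-1],None,fx=s,fy=s))
E
python3 - <<'E'
from h import *
for n in ('side','top'):
    p,d,W=cloud(n); save(n+'0',p); np.savez('pics/'+n+'0.npz',p=p,d=d,W=W)
    c=calibration(n); print(n,c['fx'],np.round(c['origin'],3),np.round(c['orientation'],3).tolist())
o=observe(); print(o['t'],np.round(o['ee_pos'],4),np.round(o['tcp_rot'],3).tolist(),o['opening'],o['force'])
E
```

```text
pics
side 583.5715733227314 [ 0.51  -1.137  0.851] [[0.999, 0.002, 0.041], [-0.034, -0.548, 0.836], [0.024, -0.837, -0.547]]
top 610.347194192148 [ 0.353 -0.052  1.589] [[0.024, -0.986, 0.163], [-1.0, -0.025, -0.001], [0.005, -0.163, -0.987]]
0.1 [0.2565 0.5968 0.2553] [[0.395, 0.919, -0.001], [0.919, -0.395, -0.002], [-0.002, 0.0, -1.0]] 0.08557274984958359 [ 0.22203182  0.92878462 -0.32645523]
```

View pics/top0.png

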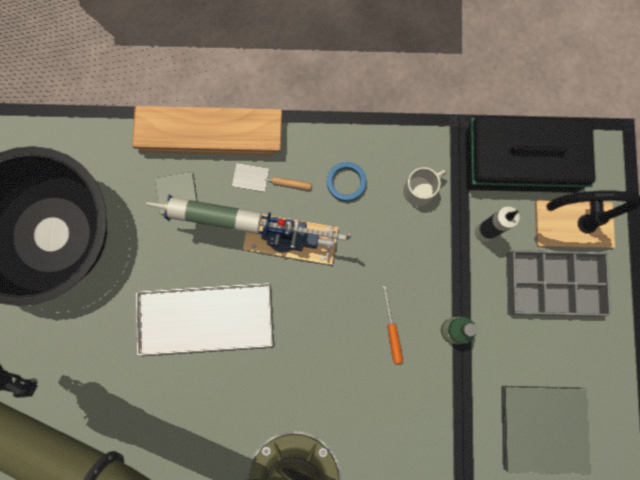

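View pics/side0.png

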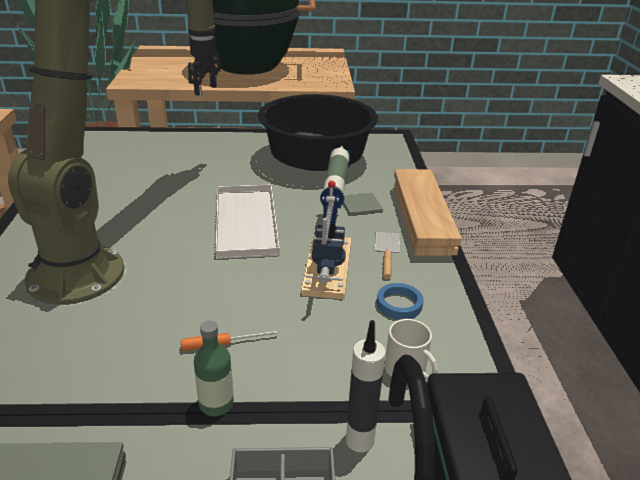

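The top view shows the gun with its nozzle tip at about (150,205), the red knob at (282,223) and the rod's upturned end at (347,237). The tray is centred near (204,320). The side view confirms that the knob is up (pawl engaged) and that the bystanders are clear of the gun. There is a large black tub beyond the nozzle.

```bash
cat > m.py <<'E'
from h import *
def mask_hsv(p,lo,hi): return cv2.inRange(cv2.cvtColor(p,cv2.COLOR_RGB2HSV),lo,hi)>0
def cast(n,u,v,z):
    c=calibration(n); r=np.array(c['orientation'])@[(u-c['cx'])/c['fx'],(v-c['cy'])/c['fy'],1]; o=np.array(c['origin'])
    return o+r*(z-o[2])/r[2]
def knob(n,p):
    m=mask_hsv(p,(0,150,90),(6,255,255))|mask_hsv(p,(174,150,90),(180,255,255))
    k,l,s,c=cv2.connectedComponentsWithStats(m.astype(np.uint8))
    return [(s[i][4],c[i].round(1)) for i in range(1,k) if s[i][4]>8]
E
python3 - <<'E'
from m import *
D={n:np.load(f'pics/{n}0.npz') for n in('side','top')}
for n in D:
    p,W=D[n]['p'],D[n]['W']
    for a,c in knob(n,p): print(n,a,c,cast(n,*c,0.227).round(4),W[int(c[1]),int(c[0])].round(3))
# green band
p,W=D['top']['p'],D['top']['W']
reg=np.zeros((480,640),bool); reg[190:250,140:360]=1
h=reg&(W[...,2]>0.1)&(W[...,2]<0.3)
print('zmax',np.nanmax(W[h][:,2]))
sat=cv2.cvtColor(p,cv2.COLOR_RGB2HSV)
g=reg&mask_hsv(p,(40,60,20),(90,255,255))&(W[...,2]>0.12)
P=W[g]; print('green',len(P),np.nanmean(P,0),np.nanmax(P[:,2]))
# all cartridge: z>0.13 , columns left of knob plate
u=np.mgrid[:480,:640][1]
c=h&(u<262)&(W[...,2]>0.175); P=W[c]
m=P[:,:2].mean(0); ev=np.linalg.svd(P[:,:2]-m)[2][0] if len(P)<4000 else None
print('cart',len(P),m,ev,np.degrees(np.arctan2(ev[1],ev[0])), P[:,2].max())
s=(P[:,:2]-m)@ev; print('ext',s.min(),s.max())
vv,uu=np.nonzero(h)
print('right end', [(uu[i],vv[i],W[vv[i],uu[i]].round(3).tolist()) for i in np.argsort(uu)[-14:]])
# tray
t=np.zeros((480,640),bool); t[275:365,125:285]=1
b=t&(W[...,2]>0.012)
b2=t&mask_hsv(p,(0,0,150),(180,60,255))
cn=max(cv2.findContours(b2.astype(np.uint8),0,2)[0],key=cv2.contourArea)
r=cv2.minAreaRect(cn); bp=cv2.boxPoints(r); 
B=np.array([cast('top',*q,0.012) for q in bp]); print('tray',B[:,:2].round(3).tolist(),B.mean(0).round(4),np.linalg.norm(B-np.roll(B,1,0),axis=1))
save('crop0',D['top']['p'][190:260,140:360],3.5)
save('crop1',D['side']['p'][135:310,270:400],3.4)
E
```

```text
side 35 [331.3 184.1] [0.6035 0.0383 0.227 ] [0.602 0.031 0.231]
top 35 [281.1 222. ] [0.6068 0.0395 0.227 ] [0.605 0.039 0.234]
zmax 0.23884262613329477
green 36 [0.62529262 0.20947676 0.18967971] 0.1976536961534221
cart 1974 [0.62913956 0.20724016] [-0.15119487 -0.98850398] -98.69617718947418 0.20400525900321043
ext -0.15862714393134741 0.11971181721857069
right end [(np.int64(348), np.int64(239), [0.579, -0.115, 0.181]), (np.int64(348), np.int64(237), [0.579, -0.114, 0.209]), (np.int64(348), np.int64(235), [0.58, -0.113, 0.23]), (np.int64(349), np.int64(238), [0.58, -0.117, 0.191]), (np.int64(349), np.int64(235), [0.58, -0.115, 0.23]), (np.int64(349), np.int64(237), [0.58, -0.116, 0.207]), (np.int64(349), np.int64(234), [0.582, -0.115, 0.233]), (np.int64(349), np.int64(232), [0.587, -0.115, 0.231]), (np.int64(349), np.int64(236), [0.58, -0.115, 0.218]), (np.int64(349), np.int64(233), [0.584, -0.115, 0.234]), (np.int64(350), np.int64(235), [0.581, -0.117, 0.229]), (np.int64(350), np.int64(234), [0.582, -0.117, 0.232]), (np.int64(350), np.int64(233), [0.585, -0.117, 0.227]), (np.int64(350), np.int64(236), [0.58, -0.118, 0.219])]
tray [[0.458, 0.432], [0.489, 0.081], [0.325, 0.064], [0.294, 0.409]] [0.3916 0.2463 0.012 ] [0.16505519 0.35254081 0.16543208 0.34657682]
```

```bash
cat >> m.py <<'E'
A=np.radians(81.8); F=np.array([np.cos(A),np.sin(A)]); O=np.array([0.6284,0.2013])
def shift(target):
    o=observe(); R=np.array(o['tcp_rot']); return (R.T@(np.array(target)-o['ee_pos'])).round(4)
def gp(s,z,l=0): return [*(O+s*F+l*np.array([-F[1],F[0]])),z]
E
python3 - <<'E'
from m import *
R=np.array(observe()['tcp_rot']); x=R[:,0]
print('yaw now',np.degrees(np.arctan2(x[1],x[0])),'turn rad about tool z',np.arctan2(x[1],x[0])-(A-np.pi/2))
print(gp(-.13,.33), shift(gp(-.13,.33)))
D=np.load('pics/top0.npz');p,W=D['p'],D['W']
# bucket height/extents and tallest objects along path
t=(W[...,2]>0.05)&(W[...,2]<0.5); u,v=None,None
r=np.zeros_like(t); r[150:310,0:110]=1
P=W[t&r]; print('tub',P.min(0),P.max(0))
E
```

```text
yaw now 66.75213782558423 turn rad about tool z 1.308161586465028
[np.float64(0.6098582386182835), np.float64(0.07262908998198744), 0.33] [-0.3422  0.5316 -0.074 ]
tub [0.40780855 0.4632246  0.05000393] [0.78586096 0.77833631 0.16253908]
```

View pics/crop0.png

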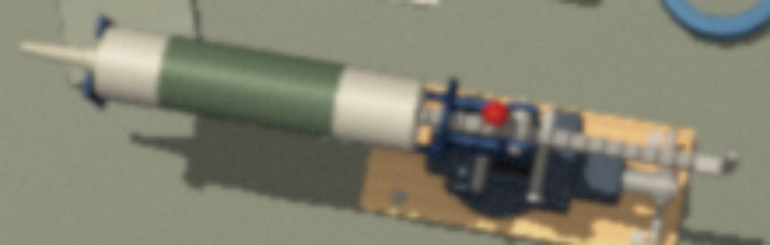

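The crop shows the front plate at full-picture x≈168, the rear plate at x≈269, the knob at (281,222) and the rod's end at (348,235). I'll rise, then go above the spot in front of the knob with the jaws shut.

Emit:
{"name": "play_rows", "arguments": {"moves": [0,0,0,-0.04,0,0,0,0,-0.075,0,0,-0.02,0.035,-0.075,0.087,0,-0.043,0.066,-0.075,0.174,0,-0.066,0.1,-0.075,0.262,0,-0.09,0.136,-0.075,0.349,0,-0.112,0.172,-0.075,0.436,0,-0.135,0.208,-0.075,0.523,0,-0.158,0.244,-0.075,0.61,0,-0.181,0.28,-0.075,0.698,0,-0.204,0.316,-0.075,0.785,0,-0.227,0.352,-0.075,0.872,0,-0.25,0.388,-0.075,0.96,0,-0.273,0.424,-0.075,1.047,0,-0.296,0.46,-0.075,1.134,0,-0.319,0.496,-0.075,1.221,0,-0.335,0.52,-0.075,1.308,0,-0.342,0.5316,-0.075,1.308,0,-0.342,0.5316,-0.075,1.308,0,-0.342,0.5316,-0.075,1.308], "grip_force": 40}}

```text
t: 2.1
ee_pos: [0.6094, 0.0751, 0.331]
tcp_rot: [[0.99, -0.139, -0.001], [-0.139, -0.99, 0.001], [-0.001, -0.001, -1.0]]
force: [-0.7, 0.6, 0.0]
opening: 0.0
```

Run:
```python
from m import *
def sl(P): d=P[:2]-O; return (d@F).round(4),(d@[-F[1],F[0]]).round(4)
print('front arms',sl(cast('top',169.4,196.3,.187)),sl(cast('top',167,219.4,.187)))
print('rear',sl(cast('top',269.4,213.4,.195)))
print('knob',sl(cast('top',281.1,222,.23)),'side',sl(cast('side',331.3,184.1,.229)))
p,d,W=cloud('top'); 
R=np.array(observe()['tcp_rot']);print(R.round(3).tolist(),shift(gp(-.13,.33)),observe()['opening'],observe()['t'])
p2,d2,_=cloud('side')
a=cv2.resize(p[180:270,140:360],None,fx=3.5,fy=3.5); b=cv2.resize(p2[100:310,250:420],None,fx=2.6,fy=2.6)
c=np.zeros((a.shape[0]+0,0,3),np.uint8)
save('k1',p[180:270,140:360],3.5); save('s1',p2[110:310,230:430],3)
```

```text
front arms (np.float64(0.1101), np.float64(-0.0252)) (np.float64(0.1042), np.float64(0.0299))
rear (np.float64(-0.1298), np.float64(-0.0227))
knob (np.float64(-0.1635), np.float64(-0.0011)) side (np.float64(-0.1686), np.float64(0.0012))
[[0.99, -0.138, -0.001], [-0.138, -0.99, 0.001], [-0.001, -0.001, -1.0]] [0.001  0.003  0.0011] -0.0002843710387161623 2.15
```

Emit:
{"name": "play_rows", "arguments": {"moves": [0,0,0,0.03,0,0,0,0,0.06,0,0,0,0,0.085,0,0,0,0,0.094,0,0,0,0,0.094,0,0,0,0.006,0.094,0,0,0,0.012,0.094,0,0,0,0.018,0.094,0,0,0,0.024,0.094,0,0,0,0.03,0.094,0,0,0,0.036,0.094,0,0,0,0.042,0.094,0,0,0,0.048,0.094,0,0,0,0.056,0.094,0,0,0,0.056,0.094,0,0,0,0.056,0.094,0]}}

```text
t: 3.8
ee_pos: [0.602, 0.0175, 0.2373]
tcp_rot: [[0.99, -0.143, 0.0], [-0.143, -0.99, 0.0], [-0.0, -0.0, -1.0]]
force: [-0.2, -0.2, 0.3]
opening: 0.0002
```

```bash
sed -i 's/^A=np.*/A=np.radians(81.8); F=np.array([np.cos(A),np.sin(A)]); O=np.array([0.6284,0.2013])-0.003*F/' m.py
python3 - <<'E'
from m import *
p,d,W=cloud('side'); print(knob('side',p), [cast('side',*c,.21)[:2] for a,c in knob('side',p)], gp(-.209,.209),gp(-.164,.227))
print(shift(gp(-.18,.237)))
save('s2',p[110:310,230:430],3)
E
```

```text
[(np.int32(38), array([328.9, 200.3]))] [array([ 0.59619539, -0.0063555 ])] [np.float64(0.5981626660544315), np.float64(-0.008532560952451251), 0.209] [np.float64(0.6045809680711796), np.float64(0.036007369438399245), 0.227]
[-0.0001 -0.0021  0.0003]
```

Emit:
{"name": "play_rows", "arguments": {"moves": [0,0,-0.004,-0.03,0,0,0,-0.004,-0.06,0,0,0,0.02,-0.06,0,0,0,0.05,-0.06,0,0,0,0.08,-0.06,0,0,0,0.08,-0.06,0,0,0,0.08,-0.03,0,0,0,0.08,0,0,0,0,0.08,0.015,0,0,0,0.08,0.017,0,0,0,0.08,0.017,0]}}

```text
t: 4.95
ee_pos: [0.591, -0.061, 0.2208]
tcp_rot: [[0.99, -0.142, 0.0], [-0.142, -0.99, 0.0], [0.0, -0.0, -1.0]]
force: [0.6, 0.2, 0.1]
opening: -0.0001
```

Run:
```python
from m import *
p,d,W=cloud('side'); print(knob('side',p)); save('s3',p[110:310,230:430],3)
print(shift(gp(-.262,.22)),observe()['ee_pos'])
```

```text
[]
[-0.0009 -0.0001  0.0015] [ 0.59147423 -0.06121588  0.2215279 ]
```

View pics/s3.png

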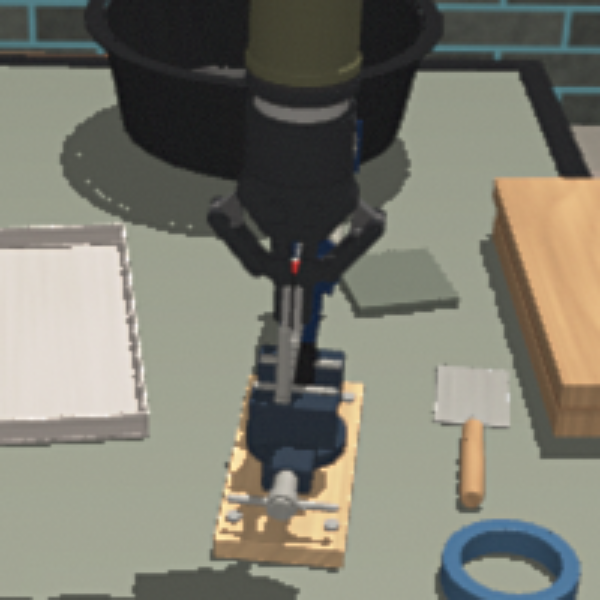

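The picture shows the shut fingers in front of and in line with the upright pin (about (290,300) in the crop), with the red knob behind them. I'll draw back now.

Emit:
{"name": "play_rows", "arguments": {"moves": [0,0,0.01,0,0,0,0,0.02,0,0,0,0,0.03,0,0,0,0,0.038,0,0,0,0,0.044,0,0,0,0,0.05,0,0,0,0,0.056,0,0,0,0,0.063,0,0,0,0,0.07,0,0,0,0,0.077,0,0,0,0,0.084,0,0,0,0,0.091,0,0,0,0,0.098,0,0,0,0,0.104,0,0,0,0,0.11,0,0,0,0,0.115,0,0,0,0,0.119,0,0,0,0,0.119,0,0]}}

```text
t: 6.8
ee_pos: [0.5734, -0.1806, 0.2202]
tcp_rot: [[0.99, -0.144, -0.0], [-0.144, -0.99, -0.001], [0.0, 0.001, -1.0]]
force: [1.2, 1.7, 1.1]
opening: -0.0003
```

Emit:
{"name": "play_rows", "arguments": {"moves": [0,0,0.003,0,0,0,0,0.006,0,0,0,0,0.008,0,0]}}

```text
t: 7.1
ee_pos: [0.5725, -0.1872, 0.2202]
tcp_rot: [[0.99, -0.142, -0.0], [-0.142, -0.99, 0.0], [-0.0, -0.0, -1.0]]
force: [-0.8, 4.5, 2.4]
opening: 0.0001
```

Run:
```python
from m import *
R=np.array(observe()['tcp_rot']);f=R.T@observe()['force'];print(f, shift(gp(-.394,.22)))
p,d,W=cloud('top'); save('t4',p[170:270,140:400],3); print(knob('top',p))
```

```text
[-1.41237847 -4.38947652 -2.42945918] [-0.0001  0.0045  0.0002]
[(np.int32(36), array([301.4, 226.9]))]
```

View pics/t4.png

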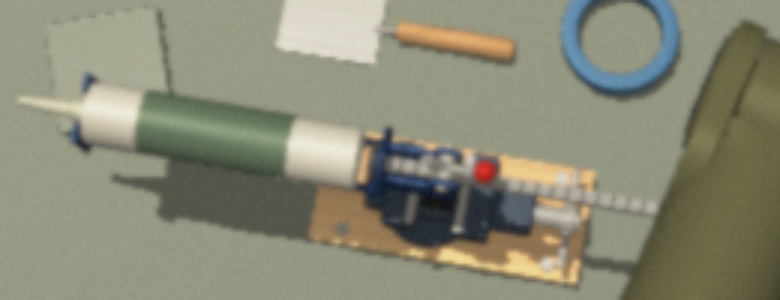

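The picture shows the knob flipped at full-picture (301,227), the rod well back and the cartridge still in place. I'll go on gently to the stop.

Emit:
{"name": "play_rows", "arguments": {"moves": [0,0,0.002,0,0,0,0,0.004,0,0,0,0,0.006,0,0,0,0,0.006,0,0]}}

```text
t: 7.55
ee_pos: [0.5722, -0.1895, 0.2202]
tcp_rot: [[0.99, -0.14, -0.001], [-0.14, -0.99, 0.005], [-0.001, -0.005, -1.0]]
force: [-1.6, 10.8, 4.3]
opening: 0.0002
```

Emit:
{"name": "play_rows", "arguments": {"moves": [0,0,0.003,0,0,0,0,0.005,0,0,0,0,0.005,0,0]}}

```text
t: 7.85
ee_pos: [0.5721, -0.1898, 0.2202]
tcp_rot: [[0.991, -0.136, -0.001], [-0.136, -0.991, 0.012], [-0.003, -0.011, -1.0]]
force: [-2.8, 18.6, 5.9]
opening: -0.0001
```

The rod is against its rear stop: the force rises to 19 N with no further motion. I'll back off and rise.

Emit:
{"name": "play_rows", "arguments": {"moves": [0,0,-0.012,0,0,0,0,-0.025,0,0,0,0,-0.025,-0.03,0,0,0,-0.025,-0.07,0,0,0,-0.025,-0.11,0,0,0,-0.025,-0.11,0]}}

```text
t: 8.45
ee_pos: [0.5766, -0.1759, 0.3365]
tcp_rot: [[0.989, -0.144, 0.01], [-0.144, -0.99, -0.004], [0.011, 0.003, -1.0]]
force: [0.2, -1.2, -0.2]
opening: -0.0001
```

Run:
```python
from m import *
p,d,W=cloud('top'); print(knob('top',p))
hsv=cv2.cvtColor(p,cv2.COLOR_RGB2HSV)
reg=np.zeros((480,640),bool); reg[190:250,140:275]=1
c=reg&(W[...,2]>0.18)&(W[...,2]<.215)
P=W[c]; q=(P[:,:2]-O)@F; l=(P[:,:2]-O)@[-F[1],F[0]]
for a in np.arange(-.14,.13,.02):
    m=(q>a)&(q<a+.02); 
    if m.sum()>5: print(a.round(2),m.sum(),'lat mid',np.round((np.percentile(l[m],3)+np.percentile(l[m],97))/2,4),'lat at top',l[m][P[m,2]>np.percentile(P[m,2],80)].mean().round(4),P[m,2].max().round(3))
# white edges of the tube by mask: cast at z=.17
r=np.zeros((480,640),bool); r[190:235,140:275]=1
nose=r&(hsv[...,2]>150)&(hsv[...,1]<70)
v,u=np.nonzero(nose&(W[...,2]>.14)); i=np.argmin(u); n=cast('top',u[i],v[i],.17); print('nose px',u[i],v[i],(n[:2]-O)@F,(n[:2]-O)@[-F[1],F[0]])
g=r&mask_hsv(p,(40,60,20),(90,255,255))
v,u=np.nonzero(g); X=np.array([cast('top',a,b,.19)[:2] for a,b in zip(u,v)])-O; print('green n',len(u),np.percentile(X@F,[2,98]),np.percentile(X@[-F[1],F[0]],[2,50,98]))
# tail edge : brightest white right limit per row near axis
for row in (212,216,220,224): 
    uu=np.nonzero(nose[row]&(np.arange(640)>200))[0]
    if len(uu): t=cast('top',uu.max(),row,.185); print('tail',row,uu.max(),(t[:2]-O)@F,(t[:2]-O)@[-F[1],F[0]])
print('next',shift(gp(.035,.33)),shift(gp(.035,.176)))
```

```text
[(np.int32(36), array([301.4, 226.9]))]
-0.14 73 lat mid -0.0016 lat at top -0.0009 0.204
-0.12 51 lat mid -0.0021 lat at top -0.0002 0.196
-0.1 162 lat mid -0.0018 lat at top -0.0013 0.203
-0.08 163 lat mid -0.001 lat at top -0.001 0.199
-0.06 158 lat mid -0.0014 lat at top -0.0006 0.201
-0.04 164 lat mid -0.001 lat at top -0.0014 0.2
-0.02 170 lat mid -0.0018 lat at top -0.0018 0.201
0.0 160 lat mid -0.002 lat at top -0.0009 0.199
0.02 163 lat mid -0.0014 lat at top -0.0017 0.203
0.04 156 lat mid -0.0024 lat at top 0.0005 0.201
0.06 166 lat mid -0.0018 lat at top -0.0025 0.2
0.08 157 lat mid -0.0016 lat at top -0.0017 0.201
0.1 129 lat mid -0.0021 lat at top -0.0027 0.203
0.12 10 lat mid -0.001 lat at top -0.0031 0.186
nose px 146 202 0.16981302403566945 -0.005470441533500425
green n 26 [-0.0376189   0.05095318] [-0.01991457  0.01083269  0.02094244]
tail 212 274 -0.1356381905756837 -0.029706565720000383
tail 216 259 -0.10272270933019474 -0.014416643261684195
tail 220 259 -0.10446852772342521 -0.005039553666906338
tail 224 274 -0.14076340875009022 -0.0015524656989005944
next [-0.0023 -0.4124  0.0025] [-0.0032 -0.4127  0.1565]
```

Cartridge is in place (nose at s≈0.168, tail ≈−0.104, lateral −1.5 mm). I'll go above its centre of mass with the jaws open.

Emit:
{"name": "play_rows", "arguments": {"moves": [0.3,0,-0.02,0,0,0.6,0,-0.055,0,0,1,0,-0.095,0,0,1,0,-0.135,0,0,1,0,-0.175,0,0,1,0,-0.215,0,0,1,0,-0.255,0,0,1,0,-0.295,0,0,1,0,-0.335,0,0,1,0,-0.37,0,0,1,0,-0.395,0,0,1,0,-0.41,0,0,1,0,-0.415,0,0,1,0,-0.415,0,0,1,0,-0.415,0,0]}}

```text
t: 10.0
ee_pos: [0.6341, 0.2351, 0.3304]
tcp_rot: [[0.989, -0.145, 0.0], [-0.145, -0.989, -0.001], [0.001, 0.001, -1.0]]
force: [0.0, -0.3, -0.3]
opening: 0.0852
```

Run:
```python
from m import *
R=np.array(observe()['tcp_rot'])
print('next',shift(gp(.038,.176,-.0015)),R.round(4).tolist(),'yaw',np.degrees(np.arctan2(R[1,0],R[0,0])),observe()['opening'])
```

```text
next [ 0.0006 -0.0009  0.1544] [[0.9894, -0.1453, 0.0003], [-0.1453, -0.9894, -0.0013], [0.0005, 0.0012, -1.0]] yaw -8.353941063372043 0.08519068919094813
```

Emit:
{"name": "play_rows", "arguments": {"moves": [1,0,0,0.04,0,1,0,0,0.08,0,1,0,0,0.115,0,1,0,0,0.14,0,1,0,0,0.152,0,1,0,0,0.156,0,1,0,0,0.156,0,0.8,0,0,0.156,0,0.65,0,0,0.156,0,0.45,0,0,0.156,0,0.45,0,0,0.156,0,0.45,0,0,0.156,0,0.45,0,0,0.156,0], "grip_force": 45}}

```text
t: 11.3
ee_pos: [0.6352, 0.2375, 0.1763]
tcp_rot: [[0.99, -0.143, 0.004], [-0.143, -0.99, 0.001], [0.004, -0.002, -1.0]]
force: [2.1, -0.6, 5.6]
opening: 0.0486
```

Emit:
{"name": "play_rows", "arguments": {"moves": [0.3,0,0,0,0,0.3,0,0,-0.01,0,0.3,0,0,-0.02,0,0.3,0,0,-0.035,0,0.3,0,0,-0.055,0,0.3,0,0,-0.075,0,0.3,0,0,-0.09,0,0.3,0,0,-0.1,0,0.3,0,0,-0.1,0,0.3,0,0,-0.1,0]}}

```text
t: 12.3
ee_pos: [0.6334, 0.2374, 0.2737]
tcp_rot: [[0.99, -0.142, -0.001], [-0.142, -0.99, -0.0], [-0.001, 0.0, -1.0]]
force: [-0.2, 0.5, -4.3]
opening: 0.0487
```

Run:
```python
from m import *
o=observe(); print(o['opening'],o['force'],o['moment'])
p,d,W=cloud('top'); print(knob('top',p)); q,_,_=cloud('side')
a=p[150:370,100:400]; b=q[90:310,200:400]
save('t5',np.hstack([a,b]),1.6)
# tray rim fit at z=.024 : bright mask outer contour
c=np.array([.392,.246]); th=np.radians(5); yd=np.array([-np.sin(th),np.cos(th)])
R=np.array(o['tcp_rot'])
print('turn',np.arctan2(R[1,0],R[0,0])-th, shift([*(c+.0035*yd),.27]))
W0=np.load('pics/top0.npz')['W']; t=np.zeros((480,640),bool); t[275:365,125:285]=1
P=W0[t&(W0[...,2]>.014)&(W0[...,2]<.04)]; r=cv2.minAreaRect(P[:,:2].astype(np.float32)*1000); print(r)
```

```text
0.04865087063722931 [-0.16741098  0.48363862 -4.29678575] [ 0.0296011 -0.0092095 -0.0505426]
[(np.int32(36), array([301.2, 227. ]))]
turn -0.23017901516514377 [-0.2407  0.0224  0.0035]
((391.6448974609375, 234.95037841796875), (160.12002563476562, 359.2490539550781), 5.023922443389893)
```

View pics/t5.png

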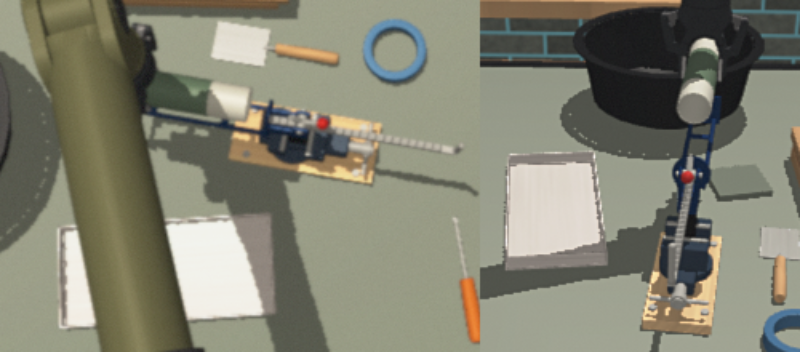

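Both views show the cartridge held level well above the cradle, the knob flipped at (301,227), the rod back and the tray untouched. I'll carry it over the tray.

Emit:
{"name": "play_rows", "arguments": {"moves": [0.3,-0.01,0.001,0,0,0.3,-0.03,0.003,0,-0.02,0.3,-0.05,0.005,0,-0.04,0.3,-0.07,0.007,0,-0.06,0.3,-0.09,0.009,0,-0.08,0.3,-0.11,0.01,0,-0.1,0.3,-0.13,0.012,0,-0.12,0.3,-0.15,0.014,0,-0.14,0.3,-0.17,0.016,0,-0.16,0.3,-0.19,0.018,0,-0.18,0.3,-0.21,0.02,0,-0.2,0.3,-0.225,0.021,0,-0.22,0.3,-0.236,0.022,0,-0.23,0.3,-0.241,0.022,0,-0.23,0.3,-0.241,0.022,0,-0.23,0.3,-0.241,0.022,0,-0.23]}}

```text
t: 14.0
ee_pos: [0.3926, 0.2499, 0.2744]
tcp_rot: [[0.996, 0.086, 0.001], [0.086, -0.996, 0.0], [0.001, 0.0, -1.0]]
force: [0.5, -0.0, -3.7]
opening: 0.0487
```

Run:
```python
from m import *
o=observe(); R=np.array(o['tcp_rot']); print(o['opening'],o['force'],np.array(o['q']).round(1),np.degrees(np.arctan2(R[1,0],R[0,0])),R.round(3).tolist())
q,_,_=cloud('side'); save('s6',q[100:310,180:400],2.5)
print(shift([.3914,.2495,.036]))
```

```text
0.04871841782577564 [ 0.54048376 -0.00435313 -3.74851762] [-50.1  -5.3  13.5 107.    1.3  78.1 -32. ] 4.947376514686812 [[0.996, 0.086, 0.001], [0.086, -0.996, 0.0], [0.001, 0.0, -1.0]]
[-1.500e-03  1.000e-04  2.383e-01]
```

View pics/s6.png

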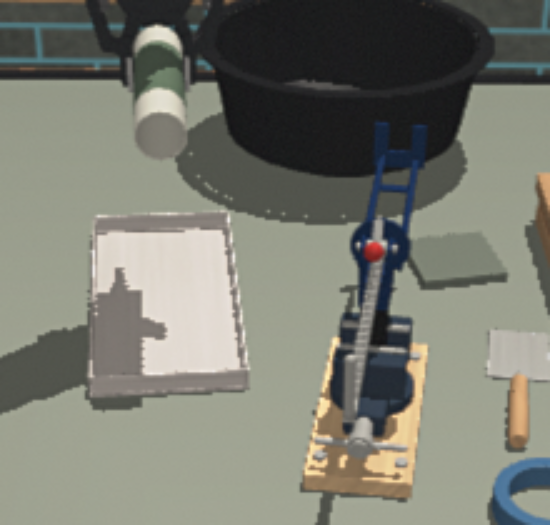

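The side view shows the cartridge level over the tray (tray at about (165,300) in the crop), with the gun empty, the pawl flipped and the rod back. I'll lower it.

Emit:
{"name": "play_rows", "arguments": {"moves": [0.3,-0.001,0,0.02,0,0.3,-0.001,0,0.05,0,0.3,-0.001,0,0.08,0,0.3,-0.001,0,0.11,0,0.3,-0.001,0,0.14,0,0.3,-0.001,0,0.165,0,0.3,-0.001,0,0.19,0,0.3,-0.001,0,0.205,0,0.3,-0.001,0,0.216,0,0.3,-0.001,0,0.224,0,0.3,-0.001,0,0.229,0,0.3,-0.001,0,0.232,0,0.3,-0.001,0,0.232,0,0.3,-0.001,0,0.232,0]}}

```text
t: 15.45
ee_pos: [0.3914, 0.2503, 0.0429]
tcp_rot: [[0.996, 0.087, 0.001], [0.087, -0.996, 0.001], [0.001, -0.001, -1.0]]
force: [-1.1, 0.9, -3.3]
opening: 0.0486
```

Emit:
{"name": "play_rows", "arguments": {"moves": [0.3,0,0,0.002,0,0.3,0,0,0.004,0,0.3,0,0,0.006,0,0.3,0,0,0.006,0]}}

```text
t: 15.85
ee_pos: [0.3908, 0.2498, 0.0361]
tcp_rot: [[0.996, 0.087, -0.0], [0.087, -0.996, -0.0], [-0.0, 0.0, -1.0]]
force: [0.2, 0.6, -3.6]
opening: 0.0491
```

Emit:
{"name": "play_rows", "arguments": {"moves": [0.3,0,0,0.001,0,0.3,0,0,0.002,0,0.3,0,0,0.002,0]}}

```text
t: 16.15
ee_pos: [0.3911, 0.25, 0.0343]
tcp_rot: [[0.996, 0.087, 0.0], [0.087, -0.996, 0.0], [0.0, -0.0, -1.0]]
force: [0.9, -0.3, -3.3]
opening: 0.0488
```

Emit:
{"name": "play_rows", "arguments": {"moves": [0.3,0,0,0.001,0,0.3,0,0,0.002,0,0.3,0,0,0.002,0]}}

```text
t: 16.45
ee_pos: [0.3912, 0.25, 0.0341]
tcp_rot: [[0.996, 0.087, -0.001], [0.087, -0.996, 0.0], [-0.001, -0.0, -1.0]]
force: [-5.9, -4.0, 15.8]
opening: 0.0488
```

Contact made (centre line at about 28 mm). I'll relieve the force, open slowly and retreat.

Emit:
{"name": "play_rows", "arguments": {"moves": [0.4,0,0,-0.0015,0,0.5,0,0,-0.002,0,0.6,0,0,-0.002,0,0.65,0,0,-0.002,0,0.7,0,0,-0.002,0,0.8,0,0,-0.002,0,0.9,0,0,-0.002,0,0.9,0,0,-0.002,0,0.9,0,0,-0.01,0,0.9,0,0,-0.025,0,0.9,0,0,-0.05,0,0.9,0,0,-0.085,0,0.9,0,0,-0.125,0,0.9,0,0,-0.165,0,0.9,0,0,-0.2,0,0.9,0,0,-0.23,0,0.9,0,0,-0.25,0,0.9,0,0,-0.25,0,0.9,0,0,-0.25,0]}}

```text
t: 18.35
ee_pos: [0.3909, 0.2498, 0.2824]
tcp_rot: [[0.996, 0.087, 0.0], [0.087, -0.996, 0.0], [0.0, -0.0, -1.0]]
force: [-0.9, 0.1, -0.8]
opening: 0.0767
```

Run:
```python
from m import *
o=observe(); print(o['t'],o['ee_pos'],o['opening'],o['force'])
p,d,W=cloud('top'); print(knob('top',p)); q,_,_=cloud('side')
save('t7',np.hstack([p[150:370,100:420],q[90:310,180:440]]),1.35)
```

```text
18.35 [0.39094938 0.24977291 0.28241464] 0.07666512421087428 [-0.88310703  0.10583417 -0.76475758]
[(np.int32(36), array([301.4, 226.9]))]
```

View pics/t7.png

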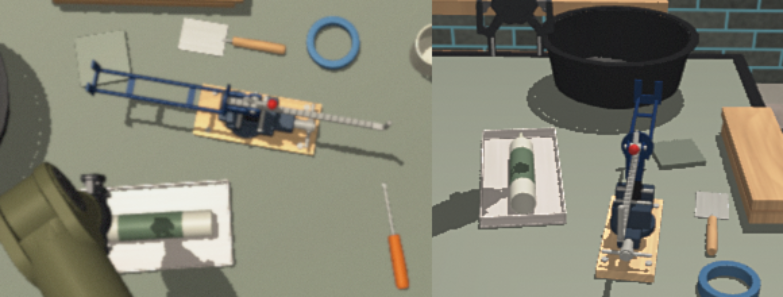

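Both views show the cartridge lying flat inside the tray, the cradle empty, the knob flipped and the bystanders where they were. One numeric check of rod travel and bystanders, then I'll hand in.

Run:
```python
from m import *
p,d,W=cloud('top'); D=np.load('pics/top0.npz')
r=np.zeros((480,640),bool); r[230:255,370:400]=1
P=W[r&(W[...,2]>.2)&(W[...,2]<.24)]; s=(P[:,:2]-O)@F; print('pin s',np.median(s),s.min(),s.max(),len(s))
P=D['W'][220:250,335:355].reshape(-1,3);P=P[(P[:,2]>.2)&(P[:,2]<.24)]; s=(P[:,:2]-O)@F; print('pin s before',np.median(s),s.min(),s.max(),len(s))
diff=(np.abs(p.astype(int)-D['p']).max(2)>60).astype(np.uint8); diff=cv2.morphologyEx(diff,cv2.MORPH_OPEN,np.ones((3,3)))
k,l,st,c=cv2.connectedComponentsWithStats(diff); print([x.tolist() for x in st[1:] if x[4]>25])
C=W[285:350,180:265].reshape(-1,3); C=C[(C[:,2]>.03)&(C[:,2]<.1)]; print('cart top z',np.percentile(C[:,2],95))
```

```text
pin s -0.40394677240797494 -0.4080578020948117 -0.40071660791174457 23
pin s before -0.3157666313786424 -0.3196783729821341 -0.3121460539424676 19
[[167, 198, 20, 20, 172], [237, 211, 22, 19, 243], [278, 219, 7, 9, 45], [299, 224, 6, 7, 41], [197, 228, 19, 11, 165], [221, 231, 35, 14, 346], [259, 239, 9, 8, 51], [259, 249, 13, 5, 39], [133, 271, 129, 85, 4701], [135, 299, 3, 12, 36], [109, 321, 11, 9, 54], [177, 354, 74, 103, 1279], [0, 365, 37, 33, 707], [60, 376, 124, 89, 3835], [0, 402, 149, 78, 3997], [295, 431, 11, 4, 35], [319, 449, 4, 7, 26], [0, 451, 42, 29, 560]]
cart top z 0.05648561678080233
```

```bash
python3 -c "
from station import *; print(observe()['t']); print(finish_job())"
```

```text
18.5
the job is handed in; nothing more can be done
None
```

The job is done and handed in at 18.5 s of the 64 s allowed. The cartridge was lifted straight up, laid in the tray and released. The gripper was clear above the tray at the end.

- **Pawl:** It is flipped over to the rear. The last picture puts its knob at (301,227), where it has stayed since the flip.
- **Rod:** It is drawn back against its rear stop. The force rose to about 19 N with no further motion, against 4 to 6 N of drag. The gripper's position at the stop gave about 0.124 m of travel. The final camera reading gave about 0.120 m; the two agree within the few millimetres my gun pose is good to.
- **Cartridge:** It lies flat inside the tray, with its top about 56 mm above the worktop by camera (53 mm expected).
- **Other things:** Comparing the top view before and after showed no changes on the bystanders in the picture. The only changes were at the gun, the tray and the arm with its shadow. The one mark on the tray's edge, about 3 x 12 pixels, I took for shadow. No check failed.

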